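# Fish a fallen painted cap out of the gap between two cabinets

### The arm

A 6-joint arm with a two-finger parallel gripper is mounted at the origin on the work surface. World frame = base frame: x ahead of the robot, y to its left, z up, the work surface at z = 0. Lengths are in m, angles in rad, forces in N, time in s.
With the tool pointing down it reaches from about 0.375 to 0.825 m from the base axis. Payload 5.5 kg.
Tool frame: the origin (TCP) lies between the finger pads; the fingertips stand 25 mm ahead of it and the grasp point (between the pads) lies 6 mm ahead of it (arm.tcp_to_tips is the distance from the TCP to the fingertips, in m); z points along the fingers, y is the line along which they close (so a half turn about z gives the same grasp; the last joint's range is limited). The gripper opens to 85 mm and grips with 20 to 120 N. Pads are 22 mm wide; open, the fingers measure 114 mm over their backs; the gripper's body (76 mm by 85 mm) begins 54 mm behind the grasp point. The pads swing forward as they close: fully open they stand 13 mm farther back than shut.
Start: joints at [1.344, 0.314, -0.047, 1.21, 0, 1.571], TCP at [0.135, 0.585, 0.256] pointing down, gripper open.
Joint ranges: [-2.67, 2.67], [-0.69, 1.73], [-1.03, 1.25], [-2.08, 2.16], [-1.42, 1.45], [-3.14, 3.14]. Speed limits (rad/s): [2.39, 2.39, 3.01, 3.14, 3.14, 3.14].

### API

Orientations are given as a unit quaternion [w, x, y, z].
In Python, from station import arm gives the robot as it stands.
- The arm moves only by the tool carry_out, never from a script. Its argument "series" is a list of rows, each a list of 6 numbers: the shift along the world's x, y, z in m, then the turn, a rotation vector about the world's x, y, z in degrees. A call has 1 to 5 rows; each row shifts and turns the commanded pose from where the row before left it; what a row does not reach is not made up. A row lasts 1/10 s, in which the tool goes at most 50 mm and 8.59 degrees, less where a joint would pass 70% of its speed; a pose out of reach is approached as far as the arm can. A call is refused whole if a number of a shift passes 0.05 or a number of a turn 8.59, either way. A call with a gripper value outside its range is refused whole. "gripper" is the finger opening in m, from 0 to 0.0854, set as the call begins (left out, the last holds). The fingers move at their own pace and stop on an object; "force" is the grip in N (left out, the last holds). Time passes only in rows, so rows that do not move let the fingers close. It gives the time, the measured TCP pose, the force, the opening and the grip force at its end, in the units of the state.
- arm.get_state(): the state, without advancing time (a new reading comes with each control period).
- arm.camera(name): name is "side" or "top"; returns a dict with "frame" (384x512x3 uint8, blue, green, red), "vertical_fov" (degrees; the focal length in pixels is half the picture's height over the tangent of half this angle, whatever the lens; pixels are square), "cx", "cy" (the principal point, pixels), "R" (3x3) and "t" (3): a world point X has camera coordinates R X + t. Camera axes: x right, y down, z forward; pixel columns grow to the right and rows downward; lengths in m; the calibration is good to about 2 mm. A picture is of the moment at which its call begins. There is no depth.
- arm.close_job(): hands the job in; it is judged then, once.
The state is a dict: "time_s": time; "joints": joint angles; "dq": joint speeds; "tau": joint torques, N m; "tcp_pos": TCP position; "tool_rot": TCP orientation; "wrist_force": force on the tool from outside, world axes, zero at the start; "ft_torque": the same for the moment, N m; "width": opening from 0.0 (shut) to 1.0 (fully open); "gripper_force": force on a finger pad.
Only numpy, scipy, OpenCV 4.12 (cv2) and the standard library are available. Lean on these libraries where they do the work, as an engineer would, in place of code of your own. Each camera call takes 0.05 s, during which the arm holds its last target. There are 200 camera calls.

### The job

A freshly painted black cap has slid to the back of the narrow gap between the two low cabinets. Take the bent rod from its stand, reach in with it, press its sprung rubber foot gently on top of the cap (never harder than 12 newtons, or the paint marks) and draw the cap out onto the drip pan's apron, flat, painted top up and wholly clear of the gap. Then hang the rod back in its stand as it was and let go; do not touch the cap with the fingers, force the rod against the cabinets, or disturb anything else.

Things in the scene. Friction and masses are not known exactly. Their poses are not given: they have to be found in the camera images.
- cap: the dropped part: solid satin-black metal disc, a dull orange spot on its flat smooth top, 44 mm across, 10 mm thick, 80 to 170 g; nothing to hook on. Origin: centre of its underside, z up. It starts flat on the gap's floor, its far rim 1 to 5 mm from the gap's back wall: nothing fits behind or beside it. It slides on the pan with friction about 0.42.
- cabinets: two fixed low grey cabinets, white fronts, 95 mm tall, 200 mm deep, 200 (left, +y) and 130 mm wide, the gap between them. Origin: middle of the gap's mouth between the front faces, at bench height; x into the gap, along its middle line, z up. On top, over 55 mm from the gap: a board with black cups (top 113 mm over the bench, left) and a flat steel scale (107 mm, right).
- gap_back (a point): foot of the gap's back wall, on its middle line at bench height, 125 mm from the mouth; axes as the cabinets'. The gap is 50 mm wide, 95 mm deep, open on top and towards the robot.
- strap (a point): middle of the underside of a yellow strap that bridges the gap on top of the cabinets, 95 mm above the bench: 12 mm wide, 4 mm thick, from 45 to 57 mm behind the mouth; axes as the cabinets'. An upright shank cannot pass it: the rod's bent part must reach in below it, the shank staying before it.
- apron (a point): point on the bench 85 mm before the mouth, on the middle line; axes as the cabinets'. The floor is a bare aluminium drip pan from the back wall to 140 mm (+-15) before the mouth, 46 mm wide in the gap, 120 mm on the apron. It is 4 mm thick at the back and here; between is a hump, 10 mm high, slopes to 0.14 rad, its crest somewhere within 25 mm of the mouth, not measured.
- rod: bent rod, 0.22 kg, upright in the stand: orange handle 22 x 22 mm square, from 10 to 66 mm above the origin, grip it firmly from above, fingers along its x (least tipping); brass collar 30 x 30 x 10 mm below it. Origin: centre of the collar's underside, z up. An 8 mm steel shank goes down, bends 75 mm below the origin and runs 70 mm level along the rod's +x, to a sprung foot that points down.
- rod_foot (a point): lowest point of the rod's rubber foot (dome of 8 mm radius) when not compressed: 70 mm along x from and 105 mm below the rod's origin; axes as the rod's. It gives up to 5 mm, at 6 N per mm, and is then solid. It grips the cap with friction about 1.1: about 5 N is needed to draw the cap over the hump without slipping; over 12 N marks the paint.
- stand: the rod's fixed stand: dark base plate 80 x 90 mm and two upright plywood cheeks, 50 mm long (x), 13 mm thick, 120 mm tall, with a slot 14 mm wide between them along x, open at the top and both ends: the rod, its x along the stand's, is lifted straight up out and lowered straight down into it. Origin: centre of the underside.
- stand_seat (a point): middle of the slot at the top of the cheeks, 120 mm above the stand's origin: the rod's origin is here when its collar rests on the cheeks; axes as the stand's
- mix_cup: loose white plastic mixing cup, 80 mm across, 90 mm tall; origin under its centre; a bystander, to be left alone
- tape_core: loose yellow plastic ring, 90 mm across, 25 mm tall; origin under its centre; a bystander, to be left alone
- filter_pod: loose white and blue round filter cartridge, 84 mm across, 28 mm tall; origin under its centre; a bystander, to be left alone
- scraper: loose spatula lying on the bench, about 280 mm long; its origin lies under it, x along its length; a bystander, to be left alone
Mind the look-alikes: they are no part of the job. Leave any green or turquoise look-alike of the rod alone.

How it is judged:
On the way, in this order (a step that is already met when the one before it is completed fails the run):
1. the rod's foot presses on the cap at the back of the gap (contact force between rod and cap above 1.5 N and x of cap in the frame of cabinets above 0.06 m), for 0.2 s.
2. the cap is drawn out of the gap under the rod's foot: wholly clear of the mouth while the foot still presses on it (x of cap in the frame of cabinets below -0.023 m and contact force between rod and cap above 0.5 N), for 0.1 s.
At the end, for the whole second after the job is handed in: The cap rests flat (0.2 rad) on the apron, its centre 23 to 125 mm before the mouth and within 35 mm of the gap's middle line; the rod hangs at rest in the stand, released, within 12 mm of the seat sideways and 6 mm in height, 0.1 rad of upright and 0.3 rad of the slot (x of cap in the frame of cabinets between -0.125 and -0.023 m and y of cap in the frame of cabinets between -0.035 and 0.035 m and height (world z) of cap between 0.0015 and 0.012 m and angle between cap's own z axis and vertical below 0.2 rad and linear speed of cap below 0.01 m/s and horizontal distance between rod and stand_seat below 0.012 m and z of rod in the frame of stand_seat between -0.004 and 0.006 m and angle between rod's own z axis and vertical below 0.1 rad and angle between the x axis of rod and the x axis of stand, either way round below 0.3 rad and linear speed of rod below 0.02 m/s and contact force between the fingers and rod below 0.1 N and contact force between rod and cap below 0.1 N); the robot touches nothing.
It fails at once if the rod presses the cap with more than 12 N (contact force between rod and cap above 12 N).
It fails at once if the fingers touch the cap (contact force between the fingers and cap above 0.3 N).
It fails at once if the rod is forced against the cabinets with more than 15 N (contact force between rod and cabinets above 15 N).
It fails at once if a bystander is moved by more than 20 mm (distance of any of mix_cup, tape_core, filter_pod, scraper from where it was at the start of the episode above 0.02 m).
It also fails if it takes over 72 s, if anything falls off the work surface, if the arm or the gripper's body presses on something with over 40 N, if the wrist force passes 120 N, or if a joint passes its speed limit or range.

## Working session

There is one attempt and no reset: what is moved stays moved. The work goes in short steps, Python scripts to look and compute and a tool call to move; the robot and the scene stay as the last step left them, time stands still between calls to the robot, and variables do not carry over. Pictures are saved under pics/ and viewed, at most 10 in all, crops included, and the job is handed in when it is done.

Besides the shell and the picture viewer there is one more tool, called after "Call:" as name([rows], argument=value, ...), one row to a line, values as JSON. carry_out: Moves the arm, as the interface text tells. Its arguments: {"type":"object","properties":{"series":{"type":"array","items":{"type":"array","items":{"type":"number"}}},"gripper":{"type":"number"},"force":{"type":"number"}},"required":["series"]}

```bash
mkdir -p pics
python3 - <<'E'
from station import arm
import cv2,numpy as np,pickle
s=arm.get_state();print(s)
d={}
for n in("side","top"):
    c=arm.camera(n);d[n]=c;cv2.imwrite(f"pics/{n}0.png",c["frame"]);print(n,c["vertical_fov"],c["cx"],c["cy"],np.round(c["R"],3).tolist(),np.round(c["t"],3))
pickle.dump(d,open("cam0.pkl","wb"))
E
```

```text
{'time_s': 0.0, 'joints': array([ 1.34403276e+00,  3.14234356e-01, -4.81172715e-02,  1.21021225e+00,
        1.05369549e-05,  1.57079808e+00]), 'dq': array([ 0.00147454, -0.00177034, -0.00144043, -0.00090268,  0.00024818,
        0.00041644]), 'tau': array([ 6.69324654e-04, -5.39591932e+01,  3.39746261e+01,  1.95347797e-02,
        1.97412769e-04,  4.53413222e-06]), 'tcp_pos': array([0.13476548, 0.58409215, 0.25541281]), 'tool_rot': array([-1.05223153e-04,  1.13139844e-01,  9.93578681e-01, -8.77503083e-04]), 'wrist_force': array([-0.80335075,  0.59822171, -0.042778  ]), 'ft_torque': array([-0.00277826,  0.01333613,  0.02525186]), 'gripper_force': 0.0, 'width': 0.9991720033192131}
side 55.52416736943657 251.56559122176782 189.03569708204589 [[0.953, -0.301, 0.021], [-0.127, -0.465, -0.876], [0.273, 0.833, -0.481]] [-0.541  0.162  1.063]
top 57.43509206449939 261.9556233334299 187.78755015898238 [[0.007, -1.0, -0.014], [-0.992, -0.005, -0.129], [0.129, 0.015, -0.992]] [-0.018  0.575  1.2  ]
```

View pics/top0.png

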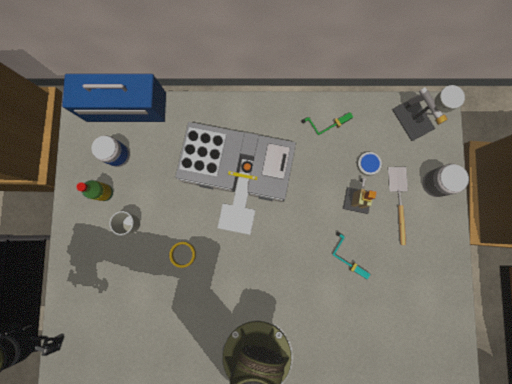

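View pics/side0.png

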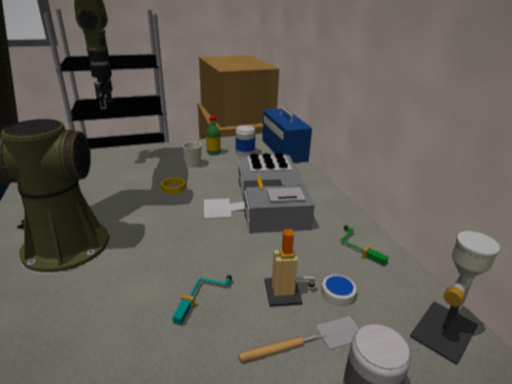

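The top picture shows the cabinets at about (240,160), with the strap at (242,175), the cap's orange spot at (247,167) and the apron at (237,218).

There are three rod candidates: orange-handled in the dark stand (top (360,198), side (287,250)), turquoise lying at top (350,258), and green lying at top (330,122). The orange one in the stand fits the description. I'll confirm it in one enlarged crop.

Run:
```python
import cv2,numpy as np,pickle
d=pickle.load(open("cam0.pkl","rb"))
t=d["top"]["frame"];s=d["side"]["frame"]
a=cv2.resize(t[165:225,330:390],(400,400),interpolation=cv2.INTER_CUBIC)
b=cv2.resize(s[222:312,252:342],(400,400),interpolation=cv2.INTER_CUBIC)
cv2.imwrite("pics/rod.png",np.hstack([a,b]))
c=cv2.resize(t[115:240,170:300],(624,600),interpolation=cv2.INTER_CUBIC)
cv2.imwrite("pics/cab.png",c)
```

```text
(no output)
```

View pics/rod.png

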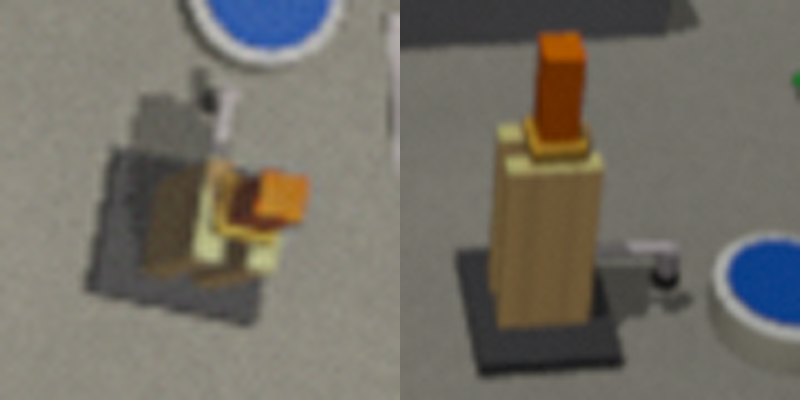

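View pics/cab.png

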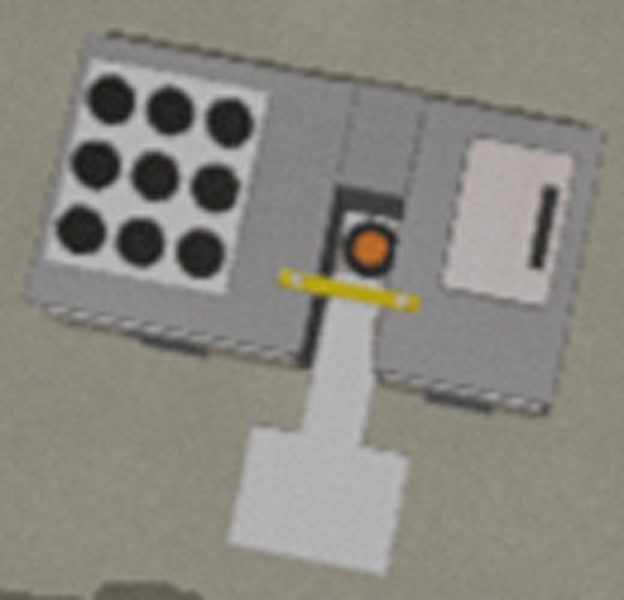

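The crops confirm the orange-handled rod in the stand. Its level arm points away from the robot, towards the blue filter pod. The cabinet crop shows the cap's spot at (370,247), the strap from (280,278) to (418,303) and the apron's corners. Next I'll measure these.

```bash
cat > h.py <<'E'
import cv2,numpy as np
def f(c): return c["frame"].shape[0]/2/np.tan(np.radians(c["vertical_fov"]/2))
def ray(c,p):
    F=f(c);R=np.array(c["R"]);t=np.array(c["t"])
    return -R.T@t, R.T@np.array([(p[0]-c["cx"])/F,(p[1]-c["cy"])/F,1])
def plane(c,p,z):
    o,v=ray(c,p);return o+v*(z-o[2])/v[2]
def tri(a,p,b,q):
    o1,v1=ray(a,p);o2,v2=ray(b,q);s=np.linalg.lstsq(np.c_[v1,-v2],o2-o1,rcond=None)[0]
    A=o1+v1*s[0];B=o2+v2*s[1];return (A+B)/2,np.linalg.norm(A-B)
def proj(c,X):
    q=np.array(c["R"])@X+np.array(c["t"]);return np.array([c["cx"],c["cy"]])+f(c)*q[:2]/q[2]
def mask(c,lo,hi,box):
    x0,y0,x1,y1=box;m=np.zeros(c["frame"].shape[:2],np.uint8)
    m[y0:y1,x0:x1]=cv2.inRange(cv2.cvtColor(c["frame"],cv2.COLOR_BGR2HSV),lo,hi)[y0:y1,x0:x1];return m
def cen(m): 
    k=cv2.moments(m,True);return np.array([k["m10"]/k["m00"],k["m01"]/k["m00"]]),int(k["m00"])
def quad(m):
    c=max(cv2.findContours(m,0,1)[0],key=cv2.contourArea);return c
E
python3 - <<'E'
from h import *;import pickle
np.set_printoptions(precision=4,suppress=True)
d=pickle.load(open("cam0.pkl","rb"));T,S=d["top"],d["side"]
# spot
p,n=cen(mask(T,(5,150,120),(18,255,255),(235,155,262,178)));print("spot",p,n,plane(T,p,.014))
# strap
m1=mask(T,(22,150,100),(35,255,255),(222,165,262,185));p,n=cen(m1);m2=mask(S,(22,150,100),(35,255,255),(240,165,290,200));q,n2=cen(m2)
print("strap",p,n,plane(T,p,.099),q,n2,tri(T,p,S,q))
ys,xs=np.nonzero(m1);P=np.array([plane(T,(x,y),.099)[:2] for x,y in zip(xs,ys)]);P-=P.mean(0);v=np.linalg.svd(P)[2][0];print("strap yaw",np.degrees(np.arctan2(v[0],-v[1])),v)
# cabinet corners / apron from crop px
cr=lambda x,y:((x+.5)/4.8-.5+170,(y+.5)/4.8-.5+115)
for nm,z,l in(("cab",.095,[(90,38),(602,130),(548,402),(32,298)]),("back",.095,[(337,186),(404,197)]),("mouth",.095,[(303,355),(376,372)]),("apron",.004,[(250,427),(410,458),(388,573),(230,545)]),("neck",.004,[(303,434),(360,447)])):
    print(nm,[plane(T,cr(*k),z)[:2].round(4).tolist() for k in l])
# handle
m=mask(T,(5,180,200),(18,255,255),(355,180,380,210));p,n=cen(m);print("handle top",p,n,plane(T,p,.186))
m=mask(S,(3,150,100),(18,255,255),(275,225,300,262));q,n=cen(m);print("handle side",q,n)
cr=lambda x,y:((x+.5)/(400/60)-.5+330,(y+.5)/(400/60)-.5+165)
print("handle by crop",[plane(T,cr(*k),.186)[:2].round(4).tolist() for k in[(264,172),(309,175),(306,222),(259,216)]])
print("base",[plane(T,cr(*k),.006)[:2].round(4).tolist() for k in[(112,147),(88,290),(255,325)]])
print("foot top/elbow", plane(T,cr(228,92),.045), plane(T,cr(208,100),.02))
cs=lambda x,y:((x-400+.5)/(400/90)-.5+252,(y+.5)/(400/90)-.5+222)
print("foot tri",tri(T,cr(208,100),S,cs(664,278)),"sidebase",[plane(S,cs(*k),.006)[:2].round(4).tolist() for k in[(458,250),(480,375),(622,362)]])
print("handle top side",plane(S,cs(562,43),.186))
E
```

```text
spot [246.8649 166.2973] 37 [0.6561 0.0408 0.014 ]
strap [241.6984 175.254 ] 63 [0.6089 0.0528 0.099 ] [259.2  181.35] 20 (array([0.6089, 0.0529, 0.0984]), np.float64(0.00015696122647128823))
strap yaw 169.01242114846522 [0.1906 0.9817]
cab [[0.7934, 0.2404], [0.7266, -0.1276], [0.5319, -0.089], [0.6036, 0.275]]
back [[0.6852, 0.0607], [0.6774, 0.013]]
mouth [[0.5641, 0.0827], [0.5523, 0.0313]]
apron [[0.5209, 0.1306], [0.4983, 0.01], [0.4127, 0.0256], [0.4326, 0.1436]]
neck [[0.5158, 0.0906], [0.5063, 0.0477]]Traceback (most recent call last):
  File "<stdin>", line 15, in <module>
  File "h.py", line 17, in cen
    k=cv2.moments(m,True);return np.array([k["m10"]/k["m00"],k["m01"]/k["m00"]]),int(k["m00"])
                                           ~~~~~~~~^~~~~~~~~
ZeroDivisionError: float division by zero
```

Run:
```python
from h import *;import pickle
np.set_printoptions(precision=4,suppress=True)
d=pickle.load(open("cam0.pkl","rb"));T,S=d["top"],d["side"]
cr=lambda x,y:((x+.5)/(400/60)-.5+330,(y+.5)/(400/60)-.5+165)
cs=lambda x,y:((x-400+.5)/(400/90)-.5+252,(y+.5)/(400/90)-.5+222)
hp=cr(285,197);hs=cs(562,43)
print(T["frame"][int(round(hp[1])),int(round(hp[0]))])
m=mask(T,(5,180,150),(18,255,255),(362,186,380,202));p,n=cen(m);print("handle top",p,n,hp,plane(T,p,.186))
print("handle tri",tri(T,hp,S,hs),plane(S,hs,.186))
print("handle by crop",[plane(T,cr(*k),.186)[:2].round(4).tolist() for k in[(264,172),(309,175),(306,222),(259,216)]])
print("base",[plane(T,cr(*k),.006)[:2].round(4).tolist() for k in[(112,147),(88,290),(255,325)]])
print("sidebase",[plane(S,cs(*k),.006)[:2].round(4).tolist() for k in[(458,250),(480,375),(622,362)]])
print("elbowfoot",plane(T,cr(228,92),.049),"foot tri",tri(T,cr(208,100),S,cs(664,278)))
g=tuple(cv2.mean(T["frame"],mask(T,(100,100,80),(130,255,255),(350,145,390,180)))[:3]);p,n=cen(mask(T,(100,100,80),(130,255,255),(350,145,390,180)));print("pod",n,plane(T,p,.028))
print("cheeks top",[plane(T,cr(*k),.12)[:2].round(4).tolist() for k in[(193,257),(276,272),(203,170)]])
print("orangemask all",cen(mask(T,(0,120,60),(18,255,255),(350,180,380,205))))
```

```text
[ 42 121 180]
handle top [371.9722 194.    ] 36 (372.325, 194.125) [ 0.5378 -0.3561  0.186 ]
handle tri (array([ 0.5372, -0.3567,  0.1877]), np.float64(0.00012089496383993926)) [ 0.5381 -0.3544  0.186 ]
handle by crop [[0.549, -0.3479], [0.5477, -0.3686], [0.5259, -0.3665], [0.5285, -0.345]]
base [[0.5846, -0.319], [0.507, -0.3043], [0.4888, -0.393]]
sidebase [[0.5087, -0.2992], [0.4881, -0.3933], [0.5651, -0.4063]]
elbowfoot [ 0.6082 -0.3705  0.049 ] foot tri (array([ 0.6078, -0.3675,  0.0201]), np.float64(0.0011658012211936747))
pod 262 [ 0.668  -0.3996  0.028 ]
cheeks top [[0.5151, -0.3313], [0.508, -0.3714], [0.558, -0.3374]]
orangemask all (array([369.4516, 194.9462]), 93)
```

Positions so far:
- **Rod:** origin about (0.5375, -0.356), yaw about -10.5° (checked by base plate, handle in two views, and foot).
- **Cabinets:** mouth about (0.5588, 0.061), yaw about -10.7°.
- **Cap:** about 99 mm into the gap, which fits the description.

I'll swing over to the rod on a high arc.

Call:
carry_out([
  [0.0356,-0.0256,0,0,0,-3.5],
  [0.0356,-0.0256,0,0,0,-3.5],
  [0.0356,-0.0256,0,0,0,-3.5],
  [0.0356,-0.0256,0,0,0,-3.5],
  [0.0356,-0.0256,0,0,0,-3.5],
], gripper=0.085)

```text
time_s: 0.6
tcp_pos: [0.3139, 0.4553, 0.256]
tool_rot: [-0.0, 0.264, 0.965, -0.0]
wrist_force: [0.9, 0.6, -0.6]
width: 1.0
gripper_force: 0.0
```

Call:
carry_out([
  [0.0356,-0.0256,0,0,0,-3.5],
  [0.0356,-0.0256,0,0,0,-3.5],
  [0.0356,-0.0256,0,0,0,-3.5],
  [0.0144,-0.0422,0,0,0,-3.5],
  [0.0144,-0.0422,0,0,0,-3.5],
])

```text
time_s: 1.1
tcp_pos: [0.4493, 0.2938, 0.2556]
tool_rot: [-0.0, 0.408, 0.913, -0.0]
wrist_force: [0.3, -0.1, 0.3]
width: 0.992
gripper_force: 0.0
```

Call:
carry_out([
  [0.0144,-0.0422,0,0,0,-3.5],
  [0.0144,-0.0422,0,0,0,-3.5],
  [0.0144,-0.0422,0,0,0,-3.5],
  [0.0144,-0.0422,0,0,0,-3.5],
  [0.0144,-0.0422,0,0,0,-3.5],
])

```text
time_s: 1.6
tcp_pos: [0.5205, 0.0826, 0.2561]
tool_rot: [-0.0, 0.542, 0.84, -0.0]
wrist_force: [-0.0, 0.4, 0.4]
width: 1.0
gripper_force: 0.0
```

Call:
carry_out([
  [0.0144,-0.0422,0,0,0,-3.5],
  [0.0144,-0.0422,0,0,0,-3.5],
  [-0.0016,-0.0445,0,0,0,-3.5],
  [-0.0016,-0.0445,0,0,0,-3.5],
  [-0.0016,-0.0445,0,0,0,-3.5],
])

```text
time_s: 2.1
tcp_pos: [0.544, -0.1352, 0.2558]
tool_rot: [-0.0, 0.664, 0.748, -0.0]
wrist_force: [0.9, 0.0, 0.5]
width: 0.995
gripper_force: 0.0
```

Call:
carry_out([
  [-0.0016,-0.0445,0,0,0,-3.5],
  [-0.0016,-0.0445,0,0,0,-3.5],
  [-0.0016,-0.0445,0,0,0,-3.5],
  [-0.0016,-0.0445,0,0,0,-3.5],
  [-0.0016,-0.0445,0,0,0,-3.5],
])

```text
time_s: 2.6
tcp_pos: [0.5359, -0.3577, 0.2558]
tool_rot: [-0.0, 0.77, 0.638, -0.0]
wrist_force: [0.4, 0.0, 0.3]
width: 0.998
gripper_force: 0.0
```

Call:
carry_out([
  [0,0,0,0,0,0],
  [0,0,0,0,0,0],
])

```text
time_s: 2.8
tcp_pos: [0.5358, -0.3567, 0.2553]
tool_rot: [-0.001, 0.769, 0.639, -0.0]
wrist_force: [0.6, 0.5, -0.8]
width: 0.994
gripper_force: 0.0
```

Call:
carry_out([
  [0.0017,0.0007,-0.03,0,0,0],
  [0,0,-0.03,0,0,0],
  [0,0,-0.02,0,0,0],
  [0,0,-0.01,0,0,0],
  [0,0,0,0,0,0],
])

```text
time_s: 3.3
tcp_pos: [0.5376, -0.3535, 0.1649]
tool_rot: [-0.001, 0.768, 0.64, -0.0]
wrist_force: [0.1, -0.3, 0.4]
width: 0.996
gripper_force: 0.0
```

Call:
carry_out([
  [0,0,0,0,0,0],
  [0,0,0,0,0,0],
  [0,0,0,0,0,0],
  [0,0,0,0,0,0],
  [0,0,0,0,0,0],
], gripper=0.015, force=90)

```text
time_s: 3.8
tcp_pos: [0.5388, -0.3557, 0.1672]
tool_rot: [0.001, 0.769, 0.639, 0.0]
wrist_force: [0.0, 0.4, 5.9]
width: 0.25
gripper_force: 88.6
```

Call:
carry_out([
  [0,0,0,0,0,0],
  [0,0,0,0,0,0],
  [0,0,0,0,0,0],
  [0,0,0,0,0,0],
  [0,0,0,0,0,0],
])

```text
time_s: 4.3
tcp_pos: [0.5387, -0.3557, 0.1672]
tool_rot: [0.001, 0.769, 0.639, 0.0]
wrist_force: [-0.6, -0.5, 6.3]
width: 0.251
gripper_force: 88.6
```

Call:
carry_out([
  [0,0,0.01,0,0,0],
  [0,0,0.02,0,0,0],
  [0,0,0.03,0,0,0],
  [0,0,0.03,0,0,0],
  [0,0,0.03,0,0,0],
])

```text
time_s: 4.8
tcp_pos: [0.5375, -0.3549, 0.287]
tool_rot: [-0.001, 0.769, 0.639, -0.0]
wrist_force: [0.1, -0.1, -2.5]
width: 0.245
gripper_force: 88.0
```

Call:
carry_out([
  [0,0,0.02,0,0,0],
  [0,0,0.01,0,0,0],
  [0,0,0,0,0,0],
  [0,0,0,0,0,0],
  [0,0,0,0,0,0],
])

```text
time_s: 5.3
tcp_pos: [0.5375, -0.3549, 0.3145]
tool_rot: [-0.001, 0.769, 0.639, -0.0]
wrist_force: [-0.0, 0.5, -1.2]
width: 0.249
gripper_force: 88.1
```

Run:
```python
from station import arm
import cv2,numpy as np,pickle
from h import *
s=arm.get_state();print(s["tcp_pos"],s["tool_rot"],s["wrist_force"],s["joints"])
d={n:arm.camera(n) for n in("side","top")};pickle.dump(d,open("cam1.pkl","wb"))
X=s["tcp_pos"]+np.array([.034,-.006,-.1])
o=[]
for n in("top","side"):
    u,v=np.round(proj(d[n],X)).astype(int);print(n,u,v);w=50 
    u0,v0=max(u-w,0),max(v-w,0);o.append(cv2.resize(d[n]["frame"][v0:v0+2*w,u0:u0+2*w],(400,400),interpolation=cv2.INTER_CUBIC));print(u0,v0)
cv2.imwrite("pics/lift.png",np.hstack(o))
```

```text
[ 0.53754982 -0.3548704   0.31445523] [-1.40499613e-03  7.68817588e-01  6.39466458e-01 -4.36489473e-04] [-0.04541138  0.49605528 -1.20283125] [-5.83475653e-01  3.90233171e-01  1.91638056e-01  1.37514360e+00
 -2.26588235e-05  1.17050706e+00]
top 376 182
326 132
side 304 220
254 170
```

View pics/lift.png

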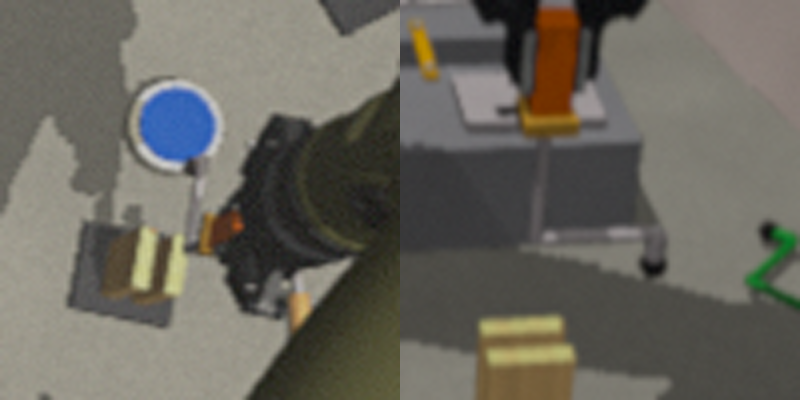

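The rod is out of the stand and upright. Its foot is at top crop (195,165) and side crop (653,265), and the stand's slot is free. Next I'll triangulate the foot relative to the TCP.

Run:
```python
import pickle
from h import *
np.set_printoptions(precision=4,suppress=True)
d=pickle.load(open("cam1.pkl","rb"));T,S=d["top"],d["side"]
a=lambda x,y:((x+.5)/4-.5+326,(y+.5)/4-.5+132);b=lambda x,y:((x-400+.5)/4-.5+254,(y+.5)/4-.5+170)
tcp=np.array([.5375,-.3549,.3145])
F,e=tri(T,a(195,165),S,b(653,266));print("foot",F,e,F-tcp)
E,e=tri(T,a(190,247),S,b(538,238));print("elbow",E,e,E-tcp, "yaw",np.degrees(np.arctan2(F[1]-E[1],F[0]-E[0])))
# stand slot: top ends of cheeks at z=.12 (top view)
q=[plane(T,a(*k),.12)[:2].round(4).tolist() for k in[(143,229),(161,229),(134,290),(152,294),(172,234),(187,238),(166,295),(181,298)]];print(q)
```

```text
foot [ 0.6055 -0.3701  0.1704] 0.0021980293603637477 [ 0.068  -0.0152 -0.1441]
elbow [ 0.5378 -0.357   0.1939] 0.002143047498948604 [ 0.0003 -0.0021 -0.1206] yaw -11.01785121637317
[[0.562, -0.3419], [0.5621, -0.3566], [0.5119, -0.3331], [0.5087, -0.3476], [0.558, -0.3654], [0.5548, -0.3775], [0.508, -0.359], [0.5056, -0.371]]
```

Call:
carry_out([
  [-0.0038,0.0217,0,0,0,0],
  [-0.0076,0.0435,0,0,0,0],
  [-0.0076,0.0435,0,0,0,0],
  [-0.0076,0.0435,0,0,0,0],
  [-0.0076,0.0435,0,0,0,0],
])

```text
time_s: 5.9
tcp_pos: [0.5031, -0.158, 0.3156]
tool_rot: [-0.0, 0.769, 0.639, -0.0]
wrist_force: [0.7, 0.9, -1.6]
width: 0.248
gripper_force: 88.4
```

Call:
carry_out([
  [-0.0076,0.0435,0,0,0,0],
  [-0.0076,0.0435,0,0,0,0],
  [-0.0076,0.0435,0,0,0,0],
  [-0.0076,0.0435,0,0,0,0],
  [-0.0076,0.0435,0,0,0,0],
])

```text
time_s: 6.4
tcp_pos: [0.4651, 0.0595, 0.3159]
tool_rot: [-0.0, 0.769, 0.639, -0.0]
wrist_force: [0.9, 0.0, -3.6]
width: 0.247
gripper_force: 88.4
```

Call:
carry_out([
  [-0.0038,0.0217,-0.02,0,0,0],
  [0,0,-0.03,0,0,0],
  [0,0,-0.03,0,0,0],
  [0,0,-0.02,0,0,0],
  [0,0,-0.02,0,0,0],
])

```text
time_s: 6.9
tcp_pos: [0.4613, 0.0797, 0.1947]
tool_rot: [-0.0, 0.769, 0.64, -0.001]
wrist_force: [0.7, -0.2, -1.6]
width: 0.248
gripper_force: 88.3
```

Call:
carry_out([
  [0,0,0,0,0,0],
  [0,0,0,0,0,0],
  [0,0,0,0,0,0],
])

```text
time_s: 7.2
tcp_pos: [0.4629, 0.0797, 0.1974]
tool_rot: [0.0, 0.769, 0.639, 0.001]
wrist_force: [-0.5, 0.1, -2.0]
width: 0.248
gripper_force: 88.2
```

Run:
```python
from station import arm
import cv2,numpy as np,pickle
from h import *
s=arm.get_state();print(s["tcp_pos"],s["tool_rot"],s["wrist_force"],s["joints"])
d={n:arm.camera(n) for n in("side","top")};pickle.dump(d,open("cam2.pkl","wb"))
X=s["tcp_pos"]+np.array([.068,-.015,-.12])
o=[]
for n in("top","side"):
    u,v=np.round(proj(d[n],X)).astype(int);w=50 
    u0,v0=max(u-w,0),max(v-w,0);o.append(cv2.resize(d[n]["frame"][v0:v0+2*w,u0:u0+2*w],(400,400),interpolation=cv2.INTER_CUBIC));print(n,u0,v0)
cv2.imwrite("pics/entry.png",np.hstack(o))
```

```text
[0.46292095 0.07971511 0.19739131] [3.82443572e-04 7.68845283e-01 6.39434381e-01 6.76187062e-04] [-0.45014069  0.14439459 -2.02151947] [ 1.70519221e-01  1.03289571e-01 -4.47609474e-01  1.01834364e+00
  1.32232301e-05  1.92458665e+00]
top 188 149
side 186 138
```

View pics/entry.png

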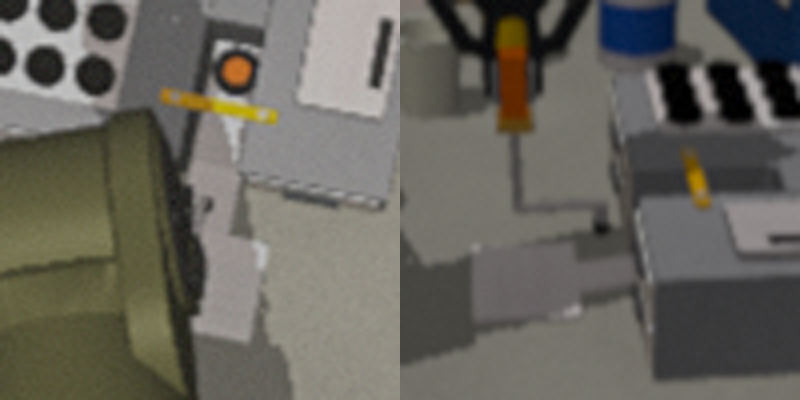

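The top crop shows the foot at (210,205), on the middle line before the mouth, and the side crop shows the level arm below strap height. I'll insert it now, checking force.

Call:
carry_out([
  [0.015,-0.0029,-0.007,0,0,0],
  [0.03,-0.0058,0,0,0,0],
  [0.035,-0.0068,0,0,0,0],
  [0.03,-0.0058,0,0,0,0],
  [0.015,-0.0029,0,0,0,0],
])

```text
time_s: 7.8
tcp_pos: [0.5903, 0.0549, 0.1901]
tool_rot: [0.001, 0.769, 0.639, 0.001]
wrist_force: [-0.9, -0.3, -2.2]
width: 0.247
gripper_force: 88.7
```

Call:
carry_out([
  [0,0,0,0,0,0],
  [0,0,0,0,0,0],
  [0,0,0,0,0,0],
  [0,0,0,0,0,0],
])

```text
time_s: 8.2
tcp_pos: [0.5864, 0.0556, 0.1896]
tool_rot: [-0.0, 0.769, 0.64, -0.0]
wrist_force: [0.6, 0.3, -2.2]
width: 0.246
gripper_force: 88.7
```

Run:
```python
from station import arm
import cv2,numpy as np,pickle
from h import *
d={n:arm.camera(n) for n in("side","top")};pickle.dump(d,open("cam3.pkl","wb"))
s=arm.get_state();print(s["tcp_pos"],s["tool_rot"],s["wrist_force"],s["joints"])
X=s["tcp_pos"]+np.array([.068,-.015,-.144])
for n in d: print(n,proj(d[n],X))
o=[]
for n in("top","side"):
    u,v=np.round(proj(d[n],X)).astype(int);w=40 
    u0,v0=max(u-w,0),max(v-w,0);o.append(cv2.resize(d[n]["frame"][v0:v0+2*w,u0:u0+2*w],(400,400),interpolation=cv2.INTER_CUBIC));print(n,u0,v0)
cv2.imwrite("pics/ins.png",np.hstack(o))
```

```text
[0.58667627 0.05562525 0.18960153] [2.71363658e-05 7.68698191e-01 6.39611668e-01 6.45234334e-05] [ 1.12581482 -0.0020272  -1.98080807] [ 9.45170811e-02  3.27069446e-01 -1.83029041e-01  1.06056067e+00
  2.80002385e-05  1.84812378e+00]
side [272.48378479 194.92241082]
top [246.407716   164.98888894]
top 206 125
side 232 155
```

View pics/ins.png

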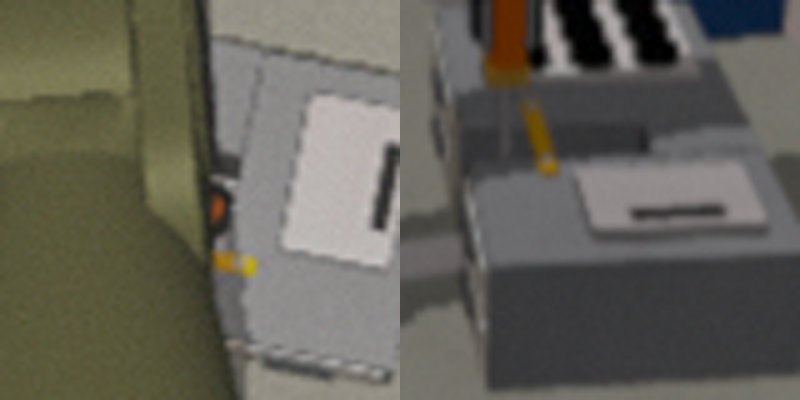

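The side crop shows the shank before the strap and nothing touching. Now I'll lower towards the cap in small steps, with a wrist baseline of Fz ≈ -2.0.

Call:
carry_out([
  [0,0,-0.007,0,0,0],
  [0,0,-0.007,0,0,0],
  [0,0,-0.003,0,0,0],
  [0,0,0,0,0,0],
  [0,0,0,0,0,0],
])

```text
time_s: 8.8
tcp_pos: [0.5871, 0.0554, 0.1721]
tool_rot: [-0.0, 0.769, 0.639, -0.0]
wrist_force: [-0.4, 0.6, -2.7]
width: 0.248
gripper_force: 88.8
```

Call:
carry_out([
  [0,0,0,0,0,0],
  [0,0,0,0,0,0],
])

```text
time_s: 9.0
tcp_pos: [0.5874, 0.0554, 0.1726]
tool_rot: [0.0, 0.769, 0.639, 0.0]
wrist_force: [-0.2, -0.3, -2.4]
width: 0.241
gripper_force: 88.8
```

Call:
carry_out([
  [0,0,-0.001,0,0,0],
  [0,0,-0.001,0,0,0],
  [0,0,0,0,0,0],
  [0,0,0,0,0,0],
])

```text
time_s: 9.4
tcp_pos: [0.5871, 0.0554, 0.1702]
tool_rot: [-0.0, 0.769, 0.639, -0.0]
wrist_force: [-0.6, -0.4, -2.4]
width: 0.242
gripper_force: 88.8
```

Call:
carry_out([
  [0,0,-0.001,0,0,0],
  [0,0,-0.001,0,0,0],
  [0,0,0,0,0,0],
  [0,0,0,0,0,0],
])

```text
time_s: 9.8
tcp_pos: [0.5872, 0.0554, 0.1683]
tool_rot: [-0.0, 0.769, 0.639, -0.0]
wrist_force: [-0.5, -0.2, -2.9]
width: 0.243
gripper_force: 88.8
```

Call:
carry_out([
  [0,0,-0.001,0,0,0],
  [0,0,0,0,0,0],
  [0,0,0,0,0,0],
])

```text
time_s: 10.1
tcp_pos: [0.5872, 0.0554, 0.1673]
tool_rot: [-0.0, 0.769, 0.639, -0.0]
wrist_force: [0.0, 0.5, -1.6]
width: 0.245
gripper_force: 88.8
```

Call:
carry_out([
  [0,0,-0.001,0,0,0],
  [0,0,0,0,0,0],
  [0,0,0,0,0,0],
])

```text
time_s: 10.4
tcp_pos: [0.5872, 0.0554, 0.1663]
tool_rot: [-0.0, 0.769, 0.639, -0.0]
wrist_force: [0.0, -1.6, -1.7]
width: 0.245
gripper_force: 88.8
```

Call:
carry_out([
  [0,0,-0.0005,0,0,0],
  [0,0,0,0,0,0],
  [0,0,0,0,0,0],
])

```text
time_s: 10.7
tcp_pos: [0.5872, 0.0554, 0.1659]
tool_rot: [0.0, 0.769, 0.639, 0.0]
wrist_force: [-1.2, 0.6, -0.8]
width: 0.246
gripper_force: 88.8
```

Run:
```python
from station import arm
for i in range(6):
    s=arm.get_state();print(s["wrist_force"],s["ft_torque"],s["tau"][1:4],s["tcp_pos"]);arm.camera("top")
```

```text
[-1.23862868  0.6483896  -0.79479488] [0.06896844 0.07628719 0.02709511] [-54.63516712  32.77209163  -0.15790575] [0.58723898 0.05543003 0.16589291]
[ 0.42471467 -0.34626738 -2.07940078] [0.03352154 0.03637683 0.00749758] [-54.63605762  32.76826859  -0.15252398] [0.58722197 0.05544063 0.16590015]
[-0.33842176  0.40284925 -1.18617679] [-0.01989212  0.06426813 -0.00286817] [-54.61805105  32.75453925  -0.15142465] [0.58720813 0.05543343 0.16586405]
[-0.72133618  0.18841547 -2.67824833] [-0.0474083   0.08098444 -0.00645092] [-54.59522724  32.73836732  -0.15161235] [0.5872414  0.05542785 0.16585595]
[-1.1292196  -0.24811496 -0.75295303] [0.04636722 0.07505513 0.00920066] [-54.57301497  32.72251725  -0.15172559] [0.58726053 0.05544741 0.16587122]
[-1.21697214  0.73383951 -2.32298292] [ 0.04534711  0.106004   -0.01822046] [-54.55153584  32.70812631  -0.15133951] [0.58723681 0.05543397 0.16587882]
```

Call:
carry_out([
  [0,0,-0.0005,0,0,0],
  [0,0,0,0,0,0],
])

```text
time_s: 11.2
tcp_pos: [0.5873, 0.0554, 0.1655]
tool_rot: [0.0, 0.769, 0.639, 0.0]
wrist_force: [-0.6, -0.1, 1.3]
width: 0.242
gripper_force: 89.1
```

Call:
carry_out([
  [0,0,-0.0005,0,0,0],
  [0,0,0,0,0,0],
])

```text
time_s: 11.4
tcp_pos: [0.5873, 0.0555, 0.1651]
tool_rot: [0.0, 0.769, 0.639, 0.0]
wrist_force: [-1.8, 0.1, 2.6]
width: 0.25
gripper_force: 89.4
```

```bash
cat > ft.py <<'E'
from station import arm
import numpy as np
W=[];M=[]
for i in range(6):
    s=arm.get_state();W.append(s["wrist_force"]);M.append(s["ft_torque"]);arm.camera("top")
print(np.mean(W,0).round(2),np.mean(M,0).round(3),s["tcp_pos"].round(4),s["time_s"])
E
python3 ft.py
```

```text
[-1.79  0.49  2.52] [0.003 0.305 0.008] [0.5873 0.0555 0.165 ] 11.65
```

Contact at TCP z ≈ 0.1658, and the force is now about 4.6 N. I'll add a little press, then start drawing in small steps with a force check at each one.

Call:
carry_out([
  [0,0,-0.0004,0,0,0],
  [-0.0015,0.0003,0,0,0,0],
  [-0.002,0.0004,0,0,0,0],
  [0,0,0,0,0,0],
])

```text
time_s: 12.1
tcp_pos: [0.5846, 0.0561, 0.1648]
tool_rot: [0.001, 0.769, 0.639, 0.001]
wrist_force: [1.7, -0.4, 2.0]
width: 0.248
gripper_force: 89.2
```

```bash
python3 ft.py
```

```text
[ 2.41 -0.19  2.4 ] [-0.205 -1.086  0.007] [0.5843 0.0561 0.1647] 12.35
```

Call:
carry_out([
  [0,0,-0.0005,0,0,0],
  [-0.002,0.0004,0,0,0,0],
  [-0.002,0.0004,0,0,0,0],
  [0,0,0,0,0,0],
])

```text
time_s: 12.8
tcp_pos: [0.5797, 0.057, 0.1642]
tool_rot: [0.0, 0.769, 0.64, 0.0]
wrist_force: [2.7, 0.6, 5.2]
width: 0.25
gripper_force: 89.6
```

```bash
python3 ft.py
```

```text
[2.38 0.04 5.24] [-0.241 -1.332  0.018] [0.5798 0.057  0.1641] 13.05
```

Call:
carry_out([
  [-0.002,0.0004,0,0,0,0],
  [-0.002,0.0004,0,0,0,0],
  [-0.002,0.0004,0,0,0,0],
  [0,0,0,0,0,0],
])

```text
time_s: 13.5
tcp_pos: [0.5736, 0.0582, 0.1641]
tool_rot: [0.0, 0.769, 0.64, 0.0]
wrist_force: [2.9, -0.0, 5.4]
width: 0.25
gripper_force: 89.7
```

```bash
python3 ft.py
```

```text
[ 2.38 -0.48  5.29] [-0.275 -1.394  0.009] [0.5736 0.0581 0.1641] 13.75
```

Call:
carry_out([
  [-0.002,0.0004,0,0,0,0],
  [-0.002,0.0004,0,0,0,0],
  [-0.002,0.0004,0,0,0,0],
  [0,0,0,0,0,0],
])

```text
time_s: 14.2
tcp_pos: [0.5676, 0.0594, 0.1641]
tool_rot: [0.0, 0.769, 0.639, 0.0]
wrist_force: [3.5, -0.7, 5.0]
width: 0.248
gripper_force: 89.8
```

```bash
python3 ft.py
```

```text
[ 2.73 -0.5   5.55] [-0.285 -1.373 -0.011] [0.5676 0.0593 0.1641] 14.45
```

Call:
carry_out([
  [-0.002,0.0004,0,0,0,0],
  [-0.002,0.0004,0,0,0,0],
  [-0.002,0.0004,0.0001,0,0,0],
  [0,0,0,0,0,0],
])

```text
time_s: 14.9
tcp_pos: [0.5617, 0.0605, 0.1642]
tool_rot: [0.0, 0.769, 0.639, 0.0]
wrist_force: [3.0, 0.1, 4.8]
width: 0.247
gripper_force: 89.5
```

```bash
python3 ft.py
```

```text
[ 2.7  -0.39  5.44] [-0.33  -1.575  0.004] [0.5618 0.0605 0.1642] 15.15
```

Call:
carry_out([
  [-0.002,0.0004,0.0001,0,0,0],
  [-0.002,0.0004,0.0001,0,0,0],
  [-0.002,0.0004,0.0001,0,0,0],
  [0,0,0,0,0,0],
])

```text
time_s: 15.6
tcp_pos: [0.5557, 0.0617, 0.1646]
tool_rot: [0.0, 0.769, 0.639, 0.0]
wrist_force: [3.7, -0.5, 6.1]
width: 0.252
gripper_force: 89.8
```

```bash
python3 ft.py
```

```text
[ 3.23 -0.83  5.86] [-0.357 -1.634 -0.008] [0.5558 0.0617 0.1645] 15.85
```

Call:
carry_out([
  [-0.002,0.0004,0.0002,0,0,0],
  [-0.002,0.0004,0.0002,0,0,0],
  [-0.002,0.0004,0.0002,0,0,0],
  [0,0,0,0,0,0],
])

```text
time_s: 16.3
tcp_pos: [0.5495, 0.063, 0.1651]
tool_rot: [0.0, 0.769, 0.64, 0.0]
wrist_force: [4.2, -0.6, 5.3]
width: 0.246
gripper_force: 89.8
```

```bash
python3 ft.py
```

```text
[ 3.53 -0.54  5.44] [-0.358 -1.654  0.002] [0.5495 0.063  0.165 ] 16.55
```

Call:
carry_out([
  [-0.002,0.0004,0.0002,0,0,0],
  [-0.002,0.0004,0.0002,0,0,0],
  [-0.002,0.0004,0.0003,0,0,0],
  [0,0,0,0,0,0],
])

```text
time_s: 17.0
tcp_pos: [0.5433, 0.0642, 0.1656]
tool_rot: [-0.0, 0.769, 0.64, -0.0]
wrist_force: [3.3, -1.0, 6.1]
width: 0.243
gripper_force: 89.8
```

```bash
python3 ft.py
```

```text
[ 3.12 -0.61  5.55] [-0.317 -1.537 -0.002] [0.5433 0.0642 0.1656] 17.25
```

Call:
carry_out([
  [-0.002,0.0004,0.0002,0,0,0],
  [-0.002,0.0004,0.0003,0,0,0],
  [-0.002,0.0004,0.0003,0,0,0],
  [0,0,0,0,0,0],
])

```text
time_s: 17.7
tcp_pos: [0.5371, 0.0654, 0.1663]
tool_rot: [-0.0, 0.769, 0.64, -0.0]
wrist_force: [2.7, -0.5, 4.8]
width: 0.245
gripper_force: 89.7
```

```bash
python3 ft.py
```

```text
[ 2.05 -0.51  5.04] [-0.26  -1.231 -0.005] [0.5372 0.0654 0.1662] 17.95
```

Call:
carry_out([
  [-0.002,0.0004,0.0002,0,0,0],
  [-0.002,0.0004,0.0002,0,0,0],
  [-0.002,0.0004,0.0002,0,0,0],
  [0,0,0,0,0,0],
])

```text
time_s: 18.4
tcp_pos: [0.5312, 0.0666, 0.1669]
tool_rot: [-0.0, 0.769, 0.64, -0.0]
wrist_force: [2.5, -1.0, 3.9]
width: 0.245
gripper_force: 89.6
```

```bash
python3 ft.py
```

```text
[ 1.74 -0.68  4.06] [-0.262 -1.118  0.022] [0.5313 0.0666 0.1669] 18.65
```

Call:
carry_out([
  [-0.002,0.0004,0.0001,0,0,0],
  [-0.002,0.0004,0.0001,0,0,0],
  [-0.002,0.0004,0.0001,0,0,0],
  [0,0,0,0,0,0],
])

```text
time_s: 19.1
tcp_pos: [0.5255, 0.0678, 0.1674]
tool_rot: [0.0, 0.769, 0.64, 0.0]
wrist_force: [3.6, -1.6, 3.7]
width: 0.245
gripper_force: 89.5
```

```bash
python3 ft.py
```

```text
[ 2.59 -1.02  3.61] [-0.285 -1.275 -0.019] [0.5256 0.0678 0.1673] 19.35
```

Call:
carry_out([
  [-0.002,0.0004,0,0,0,0],
  [-0.002,0.0004,0,0,0,0],
  [-0.002,0.0004,0.0001,0,0,0],
  [0,0,0,0,0,0],
])

```text
time_s: 19.8
tcp_pos: [0.5199, 0.069, 0.1677]
tool_rot: [0.0, 0.769, 0.639, 0.0]
wrist_force: [4.2, -0.1, 5.3]
width: 0.246
gripper_force: 89.6
```

```bash
python3 ft.py
```

```text
[ 3.8  -0.58  5.46] [-0.376 -1.778 -0.01 ] [0.5199 0.069  0.1676] 20.05
```

Call:
carry_out([
  [-0.002,0.0004,0.0002,0,0,0],
  [-0.002,0.0004,0.0002,0,0,0],
  [-0.002,0.0004,0.0002,0,0,0],
  [0,0,0,0,0,0],
])

```text
time_s: 20.5
tcp_pos: [0.5139, 0.0702, 0.1683]
tool_rot: [0.0, 0.769, 0.64, 0.0]
wrist_force: [4.6, -1.6, 5.3]
width: 0.243
gripper_force: 89.8
```

```bash
python3 ft.py
```

```text
[ 3.72 -0.74  5.66] [-0.415 -1.899  0.   ] [0.5139 0.0702 0.1683] 20.75
```

Call:
carry_out([
  [-0.002,0.0004,0.0002,0,0,0],
  [-0.002,0.0004,0.0002,0,0,0],
  [-0.002,0.0004,0.0002,0,0,0],
  [0,0,0,0,0,0],
])

```text
time_s: 21.2
tcp_pos: [0.508, 0.0714, 0.169]
tool_rot: [0.0, 0.769, 0.639, 0.0]
wrist_force: [3.8, -1.6, 6.2]
width: 0.246
gripper_force: 89.8
```

```bash
python3 ft.py
```

```text
[ 4.16 -1.08  6.22] [-0.379 -1.935 -0.006] [0.5081 0.0714 0.169 ] 21.45
```

Call:
carry_out([
  [-0.002,0.0004,0.0003,0,0,0],
  [-0.002,0.0004,0.0003,0,0,0],
  [-0.002,0.0004,0.0002,0,0,0],
  [0,0,0,0,0,0],
])

```text
time_s: 21.9
tcp_pos: [0.5016, 0.0727, 0.1697]
tool_rot: [0.0, 0.769, 0.64, 0.0]
wrist_force: [2.6, -0.2, 6.6]
width: 0.25
gripper_force: 90.0
```

```bash
python3 ft.py
```

```text
[ 3.06 -0.27  6.75] [-0.328 -1.648 -0.017] [0.5016 0.0726 0.1697] 22.15
```

Call:
carry_out([
  [-0.002,0.0004,0.0004,0,0,0],
  [-0.002,0.0004,0.0002,0,0,0],
  [-0.002,0.0004,0.0002,0,0,0],
  [0,0,0,0,0,0],
])

```text
time_s: 22.6
tcp_pos: [0.4949, 0.0738, 0.1701]
tool_rot: [-0.0, 0.769, 0.64, -0.0]
wrist_force: [2.2, -0.9, 5.8]
width: 0.246
gripper_force: 89.8
```

```bash
python3 ft.py
```

```text
[ 2.59 -0.6   5.55] [-0.292 -1.37   0.009] [0.495  0.0738 0.1701] 22.85
```

Call:
carry_out([
  [-0.002,0.0004,0.0001,0,0,0],
  [-0.002,0.0004,0.0001,0,0,0],
  [-0.002,0.0004,0,0,0,0],
  [0,0,0,0,0,0],
])

```text
time_s: 23.3
tcp_pos: [0.4889, 0.075, 0.1703]
tool_rot: [-0.0, 0.769, 0.64, -0.0]
wrist_force: [2.3, -0.7, 5.9]
width: 0.246
gripper_force: 89.8
```

```bash
python3 ft.py
```

```text
[ 1.94 -0.58  5.49] [-0.263 -1.202  0.002] [0.489  0.075  0.1703] 23.55
```

Call:
carry_out([
  [-0.002,0.0004,0,0,0,0],
  [-0.002,0.0004,0,0,0,0],
  [-0.002,0.0004,-0.0001,0,0,0],
  [0,0,0,0,0,0],
])

```text
time_s: 24.0
tcp_pos: [0.4826, 0.0762, 0.17]
tool_rot: [-0.001, 0.769, 0.64, -0.001]
wrist_force: [0.2, -0.3, 4.5]
width: 0.249
gripper_force: 89.7
```

```bash
python3 ft.py
```

```text
[ 0.25 -0.26  5.3 ] [-0.126 -0.559 -0.019] [0.4827 0.0762 0.1699] 24.25
```

Call:
carry_out([
  [-0.002,0.0004,-0.0001,0,0,0],
  [-0.002,0.0004,-0.0001,0,0,0],
  [-0.002,0.0004,-0.0002,0,0,0],
  [0,0,0,0,0,0],
])

```text
time_s: 24.7
tcp_pos: [0.4769, 0.0774, 0.1696]
tool_rot: [-0.0, 0.769, 0.64, -0.0]
wrist_force: [0.8, -0.6, 3.1]
width: 0.245
gripper_force: 89.5
```

```bash
python3 ft.py
```

```text
[ 0.07 -0.04  3.5 ] [-0.114 -0.339 -0.014] [0.4771 0.0773 0.1696] 24.95
```

Call:
carry_out([
  [-0.002,0.0004,-0.0004,0,0,0],
  [-0.002,0.0004,-0.0003,0,0,0],
  [-0.002,0.0004,-0.0002,0,0,0],
  [0,0,0,0,0,0],
])

```text
time_s: 25.4
tcp_pos: [0.4713, 0.0786, 0.1689]
tool_rot: [-0.0, 0.769, 0.64, -0.0]
wrist_force: [1.2, -0.3, 2.0]
width: 0.244
gripper_force: 89.4
```

```bash
python3 ft.py
```

```text
[0.53 0.27 2.41] [-0.099 -0.437  0.033] [0.4715 0.0786 0.1689] 25.65
```

Call:
carry_out([
  [-0.0015,0.0003,-0.0006,0,0,0],
  [-0.002,0.0004,-0.0003,0,0,0],
  [-0.002,0.0004,-0.0003,0,0,0],
  [0,0,0,0,0,0],
])

```text
time_s: 26.1
tcp_pos: [0.4661, 0.0797, 0.1679]
tool_rot: [0.0, 0.769, 0.64, 0.0]
wrist_force: [0.7, -0.6, 2.7]
width: 0.247
gripper_force: 89.4
```

```bash
python3 ft.py
```

```text
[ 0.61 -0.06  3.89] [-0.104 -0.657  0.007] [0.4662 0.0797 0.1678] 26.35
```

Call:
carry_out([
  [-0.002,0.0004,-0.0004,0,0,0],
  [-0.002,0.0004,-0.0003,0,0,0],
  [-0.002,0.0004,-0.0003,0,0,0],
  [0,0,0,0,0,0],
])

```text
time_s: 26.8
tcp_pos: [0.4601, 0.0809, 0.1669]
tool_rot: [0.0, 0.769, 0.64, 0.0]
wrist_force: [1.4, -0.6, 3.9]
width: 0.247
gripper_force: 89.6
```

```bash
python3 ft.py
```

```text
[ 1.33 -0.15  4.  ] [-0.167 -0.888 -0.011] [0.4602 0.0809 0.1668] 27.05
```

Call:
carry_out([
  [-0.002,0.0004,-0.0004,0,0,0],
  [-0.002,0.0004,-0.0003,0,0,0],
  [-0.002,0.0004,-0.0002,0,0,0],
  [0,0,0,0,0,0],
])

```text
time_s: 27.5
tcp_pos: [0.4545, 0.082, 0.1662]
tool_rot: [0.0, 0.769, 0.639, 0.0]
wrist_force: [1.7, -0.1, 6.3]
width: 0.242
gripper_force: 89.6
```

```bash
python3 ft.py
```

```text
[ 1.99 -0.39  5.68] [-0.253 -1.209  0.008] [0.4545 0.082  0.1661] 27.75
```

Call:
carry_out([
  [-0.002,0.0004,-0.0001,0,0,0],
  [-0.002,0.0004,-0.0001,0,0,0],
  [-0.002,0.0004,-0.0002,0,0,0],
  [0,0,0,0,0,0],
])

```text
time_s: 28.2
tcp_pos: [0.4484, 0.0833, 0.1658]
tool_rot: [0.0, 0.769, 0.639, 0.0]
wrist_force: [2.3, -0.9, 5.4]
width: 0.248
gripper_force: 89.8
```

```bash
python3 ft.py
```

```text
[ 1.92 -0.59  5.87] [-0.273 -1.179 -0.012] [0.4485 0.0833 0.1657] 28.45
```

Call:
carry_out([
  [-0.002,0.0004,-0.0001,0,0,0],
  [-0.002,0.0004,-0.0001,0,0,0],
  [-0.002,0.0004,-0.0001,0,0,0],
  [0,0,0,0,0,0],
])

```text
time_s: 28.9
tcp_pos: [0.4423, 0.0845, 0.1654]
tool_rot: [0.0, 0.769, 0.64, 0.0]
wrist_force: [1.6, -0.6, 5.4]
width: 0.239
gripper_force: 89.8
```

```bash
python3 ft.py
python3 - <<'E'
from station import arm
import pickle
from h import *
d={n:arm.camera(n) for n in("side","top")};pickle.dump(d,open("cam4.pkl","wb"))
X=arm.get_state()["tcp_pos"]+np.array([.068,-.015,-.150])
o=[]
for n in("top","side"):
    u,v=np.round(proj(d[n],X)).astype(int);w=40 
    u0,v0=max(u-w,0),max(v-w,0);o.append(cv2.resize(d[n]["frame"][v0:v0+2*w,u0:u0+2*w],(400,400),interpolation=cv2.INTER_CUBIC));print(n,u0,v0,u,v)
cv2.imwrite("pics/out.png",np.hstack(o))
E
```

```text
[ 2.06 -0.32  5.6 ] [-0.266 -1.214 -0.007] [0.4423 0.0845 0.1654] 29.15
top 198 166 238 206
side 190 164 230 204
```

View pics/out.png

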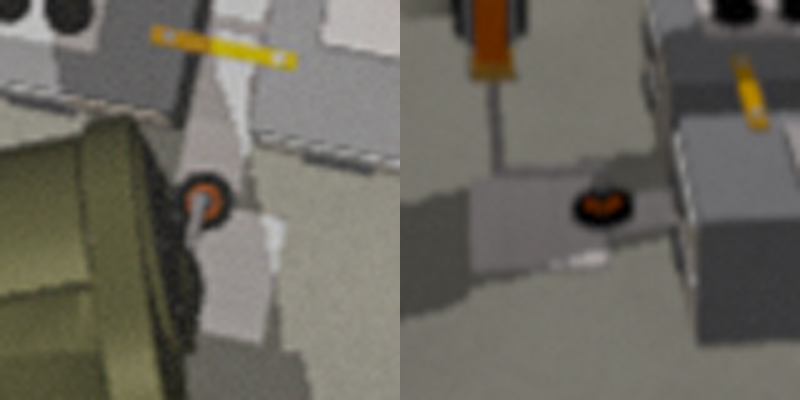

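The cap is out on the apron under the foot (top crop (205,203), side crop (603,205)), clear of the mouth. I'll draw it a bit further onto flat floor.

Call:
carry_out([
  [-0.002,0.0004,-0.0001,0,0,0],
  [-0.002,0.0004,-0.0001,0,0,0],
  [-0.002,0.0004,-0.0001,0,0,0],
  [0,0,0,0,0,0],
])

```text
time_s: 29.7
tcp_pos: [0.4361, 0.0857, 0.165]
tool_rot: [0.0, 0.769, 0.64, 0.0]
wrist_force: [2.6, -0.3, 5.8]
width: 0.246
gripper_force: 89.8
```

Call:
carry_out([
  [-0.002,0.0004,-0.0001,0,0,0],
  [-0.002,0.0004,-0.0001,0,0,0],
  [-0.002,0.0004,0,0,0,0],
  [0,0,0,0,0,0],
])

```text
time_s: 30.1
tcp_pos: [0.4298, 0.0869, 0.1647]
tool_rot: [-0.0, 0.769, 0.64, -0.0]
wrist_force: [2.0, -1.3, 5.4]
width: 0.248
gripper_force: 89.8
```

```bash
python3 ft.py
```

```text
[ 1.78 -0.53  5.76] [-0.226 -1.108 -0.006] [0.4298 0.0869 0.1646] 30.35
```

Call:
carry_out([
  [0,0,0.003,0,0,0],
  [0,0,0.01,0,0,0],
  [0,0,0.025,0,0,0],
  [0,0,0.035,0,0,0],
  [0,0,0.035,0,0,0],
])

```text
time_s: 30.9
tcp_pos: [0.4279, 0.0867, 0.2729]
tool_rot: [-0.002, 0.769, 0.64, -0.002]
wrist_force: [0.9, 0.8, -2.6]
width: 0.244
gripper_force: 88.6
```

Call:
carry_out([
  [0,0,0.03,0,0,0],
  [0.005,-0.02,0.013,0,0,0],
  [0.0105,-0.0424,0,0,0,0],
  [0.0105,-0.0424,0,0,0,0],
  [0.0105,-0.0424,0,0,0,0],
])

```text
time_s: 31.4
tcp_pos: [0.4653, -0.0612, 0.3153]
tool_rot: [-0.001, 0.769, 0.64, -0.001]
wrist_force: [0.3, -0.5, -1.6]
width: 0.245
gripper_force: 88.8
```

Call:
carry_out([
  [0.0105,-0.0424,0,0,0,0],
  [0.0105,-0.0424,0,0,0,0],
  [0.0105,-0.0424,0,0,0,0],
  [0.0105,-0.0424,0,0,0,0],
  [0.0105,-0.0424,0,0,0,0],
])

```text
time_s: 31.9
tcp_pos: [0.518, -0.2732, 0.3148]
tool_rot: [-0.002, 0.769, 0.639, -0.0]
wrist_force: [0.8, 0.5, -1.8]
width: 0.245
gripper_force: 88.8
```

Call:
carry_out([
  [0.0105,-0.0424,0,0,0,0],
  [0.007,-0.03,0,0,0,0],
  [0.0025,-0.011,0,0,0,0],
  [0,0,0,0,0,0],
  [0,0,0,0,0,0],
])

```text
time_s: 32.4
tcp_pos: [0.5385, -0.3544, 0.3151]
tool_rot: [-0.001, 0.769, 0.64, 0.0]
wrist_force: [-0.2, 0.0, -1.9]
width: 0.245
gripper_force: 88.7
```

Run:
```python
from station import arm
import pickle
from h import *
d={n:arm.camera(n) for n in("side","top")};pickle.dump(d,open("cam5.pkl","wb"))
s=arm.get_state();print(s["tcp_pos"],s["tool_rot"],s["wrist_force"])
T=d["top"]
m=mask(T,(5,150,100),(18,255,255),(225,185,262,245));
p,n=cen(m);print("spot",p,n,plane(T,p,.014))
X=s["tcp_pos"]+np.array([.034,-.006,-.1])
o=[]
for n in("top","side"):
    u,v=np.round(proj(d[n],X)).astype(int);w=40 
    u0,v0=max(u-w,0),max(v-w,0);o.append(cv2.resize(d[n]["frame"][v0:v0+2*w,u0:u0+2*w],(400,400),interpolation=cv2.INTER_CUBIC));print(n,u0,v0,u,v)
cv2.imwrite("pics/back.png",np.hstack(o))
```

```text
[ 0.5388807  -0.35409655  0.31580016] [-6.32142993e-04  7.68386880e-01  6.39985307e-01  1.00867490e-04] [ 0.22255065 -0.49703512 -1.52359379]
spot [237.24324324 209.75675676] 37 [0.49817585 0.07321689 0.014     ]
top 336 141 376 181
side 264 179 304 219
```

View pics/back.png

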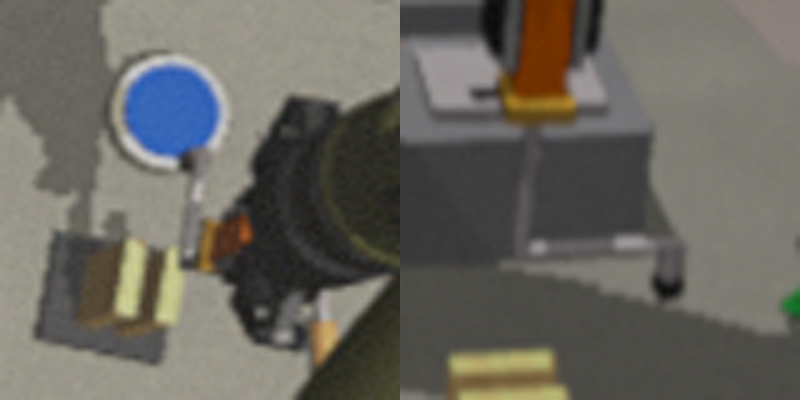

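The rod is over the stand again and the cap stays on the apron, with its spot at top pixel (237,210). The shank looks slightly pitched, so I'll compare the foot and elbow offsets against those taken just after lifting.

Run:
```python
import pickle
from h import *
np.set_printoptions(precision=4,suppress=True)
d=pickle.load(open("cam5.pkl","rb"));T,S=d["top"],d["side"]
a=lambda x,y:((x+.5)/5-.5+336,(y+.5)/5-.5+141);b=lambda x,y:((x-400+.5)/5-.5+264,(y+.5)/5-.5+179)
tcp=np.array([.5388,-.3541,.3157])
F,e=tri(T,a(193,158),S,b(667,285));print("foot",F,e,F-tcp,"was .068 -.0152 -.1441")
E,e=tri(T,a(188,260),S,b(523,249));print("elbow",E,e,E-tcp,"was .0003 -.0021 -.1206")
# predicted image of ideal rod (yaw -10.6) in side view: shank top(-1mm), elbow, foot centre for old & new
c,s=np.cos(np.radians(-10.6)),np.sin(np.radians(-10.6))
for nm,t,k,inv in(("old",np.array([.5375,-.3549,.3145]),"cam1.pkl",lambda p:((p[0]-254+.5)*4-.5+400,(p[1]-170+.5)*4-.5)),("new",tcp,"cam5.pkl",lambda p:((p[0]-264+.5)*5-.5+400,(p[1]-179+.5)*5-.5))):
    C=pickle.load(open(k,"rb"))["side"]
    for q in((0,0),(0,-.075),(.07,-.075),(.07,-.097)):
        X=t+np.array([c*q[0],s*q[0],q[1]-.0472]);print(nm,q,np.round(inv(proj(C,X)),1))
```

```text
foot [ 0.6069 -0.3692  0.171 ] 0.0034874059890475846 [ 0.0681 -0.0151 -0.1447] was .068 -.0152 -.1441
elbow [ 0.5391 -0.3565  0.1955] 0.0040437789908726865 [ 0.0003 -0.0024 -0.1202] was .0003 -.0021 -.1206
old (0, 0) [547.4 123.5]
old (0, -0.075) [537.8 238.1]
old (0.07, -0.075) [658.4 231.7]
old (0.07, -0.097) [654.3 263.2]
new (0, 0) [536.6 105.8]
new (0, -0.075) [524.5 249.1]
new (0.07, -0.075) [675.2 241.1]
new (0.07, -0.097) [670.  280.5]
```

The offsets are unchanged to within 1 mm. I'll lower into the slot.

Call:
carry_out([
  [0,-0.0014,-0.02,0,0,0],
  [0,0,-0.025,0,0,0],
  [0,0,-0.02,0,0,0],
  [0,0,-0.01,0,0,0],
  [0,0,0,0,0,0],
])

```text
time_s: 33.0
tcp_pos: [0.5385, -0.3556, 0.2396]
tool_rot: [-0.001, 0.768, 0.64, -0.0]
wrist_force: [-0.2, -1.0, -2.6]
width: 0.247
gripper_force: 88.7
```

Call:
carry_out([
  [0,0,-0.005,0,0,0],
  [0,0,-0.005,0,0,0],
  [0,0,0,0,0,0],
  [0,0,0,0,0,0],
])

```text
time_s: 33.4
tcp_pos: [0.5393, -0.3573, 0.2311]
tool_rot: [0.0, 0.769, 0.639, 0.0]
wrist_force: [-0.7, -0.0, -2.7]
width: 0.24
gripper_force: 88.7
```

Call:
carry_out([
  [0,0.0014,-0.01,0,0,0],
  [0,0,-0.015,0,0,0],
  [0,0,-0.015,0,0,0],
  [0,0,-0.01,0,0,0],
  [0,0,0,0,0,0],
])

```text
time_s: 33.9
tcp_pos: [0.5382, -0.3551, 0.1786]
tool_rot: [-0.002, 0.769, 0.639, -0.0]
wrist_force: [-0.1, 0.6, -1.6]
width: 0.244
gripper_force: 88.8
```

Call:
carry_out([
  [0,0,-0.005,0,0,0],
  [0,0,-0.002,0,0,0],
  [0,0,0,0,0,0],
  [0,0,0,0,0,0],
])

```text
time_s: 34.3
tcp_pos: [0.5394, -0.3559, 0.1741]
tool_rot: [0.0, 0.769, 0.639, 0.0]
wrist_force: [0.6, -0.8, -2.4]
width: 0.246
gripper_force: 88.8
```

Call:
carry_out([
  [0,0,-0.002,0,0,0],
  [0,0,-0.002,0,0,0],
  [0,0,-0.001,0,0,0],
  [0,0,0,0,0,0],
  [0,0,0,0,0,0],
])

```text
time_s: 34.8
tcp_pos: [0.5392, -0.3557, 0.1687]
tool_rot: [-0.0, 0.769, 0.639, -0.0]
wrist_force: [-0.6, 0.4, -2.4]
width: 0.248
gripper_force: 88.8
```

Call:
carry_out([
  [0,0,-0.001,0,0,0],
  [0,0,-0.0005,0,0,0],
  [0,0,0,0,0,0],
  [0,0,0,0,0,0],
])

```text
time_s: 35.2
tcp_pos: [0.5392, -0.3558, 0.1673]
tool_rot: [0.0, 0.769, 0.639, 0.0]
wrist_force: [-0.2, 0.2, -1.5]
width: 0.247
gripper_force: 89.1
```

Call:
carry_out([
  [0,0,-0.0005,0,0,0],
  [0,0,-0.0005,0,0,0],
  [0,0,0,0,0,0],
  [0,0,0,0,0,0],
])

```text
time_s: 35.6
tcp_pos: [0.5393, -0.3558, 0.1673]
tool_rot: [0.0, 0.769, 0.639, 0.0]
wrist_force: [-3.0, 1.4, 5.5]
width: 0.246
gripper_force: 89.9
```

It's seated: z matches the original 0.1672. I'll release, then rise.

Call:
carry_out([
  [0,0,0.0005,0,0,0],
  [0,0,0,0,0,0],
  [0,0,0,0,0,0],
  [0,0,0,0,0,0],
  [0,0,0,0,0,0],
], gripper=0.08, force=30)

```text
time_s: 36.1
tcp_pos: [0.5392, -0.3558, 0.1666]
tool_rot: [-0.0, 0.769, 0.639, -0.0]
wrist_force: [0.6, 0.4, 0.4]
width: 0.94
gripper_force: 0.0
```

Call:
carry_out([
  [0,0,0,0,0,0],
  [0,0,0,0,0,0],
  [0,0,0,0,0,0],
  [0,0,0,0,0,0],
  [0,0,0,0,0,0],
])

```text
time_s: 36.6
tcp_pos: [0.5392, -0.3558, 0.1667]
tool_rot: [0.0, 0.769, 0.639, -0.0]
wrist_force: [-0.2, 0.7, -0.4]
width: 0.933
gripper_force: 0.0
```

Call:
carry_out([
  [0,0,0.01,0,0,0],
  [0,0,0.02,0,0,0],
  [0,0,0.03,0,0,0],
  [0,0,0.04,0,0,0],
  [0,0,0.03,0,0,0],
])

```text
time_s: 37.1
tcp_pos: [0.5395, -0.3559, 0.2999]
tool_rot: [0.001, 0.769, 0.639, 0.0]
wrist_force: [0.1, -0.5, 0.5]
width: 0.936
gripper_force: 0.0
```

Call:
carry_out([
  [-0.01,0.045,0,0,0,0],
  [-0.01,0.045,0,0,0,0],
  [-0.01,0.045,0,0,0,0],
  [-0.01,0.03,0,0,0,0],
  [0,0,0,0,0,0],
])

```text
time_s: 37.6
tcp_pos: [0.4981, -0.1876, 0.2981]
tool_rot: [-0.0, 0.768, 0.641, 0.001]
wrist_force: [-0.5, -0.2, -0.0]
width: 0.94
gripper_force: 0.0
```

Run:
```python
from station import arm
import pickle
from h import *
np.set_printoptions(precision=4,suppress=True)
d={n:arm.camera(n) for n in("side","top")};pickle.dump(d,open("cam6.pkl","wb"))
T=d["top"];s=arm.get_state();print(s["tcp_pos"],s["width"],s["time_s"])
p,n=cen(mask(T,(5,150,100),(18,255,255),(225,185,262,245)));print("spot",p,n,plane(T,p,.014))
o=[cv2.resize(T["frame"][165:225,330:390],(400,400),interpolation=2),cv2.resize(d["side"]["frame"][222:312,252:342],(400,400),interpolation=2)]
cv2.imwrite("pics/end.png",np.hstack(o))
```

```text
[ 0.4995 -0.1905  0.2978] 0.939161389326587 37.7
spot [237.2432 209.7568] 37 [0.4982 0.0732 0.014 ]
```

View pics/end.png

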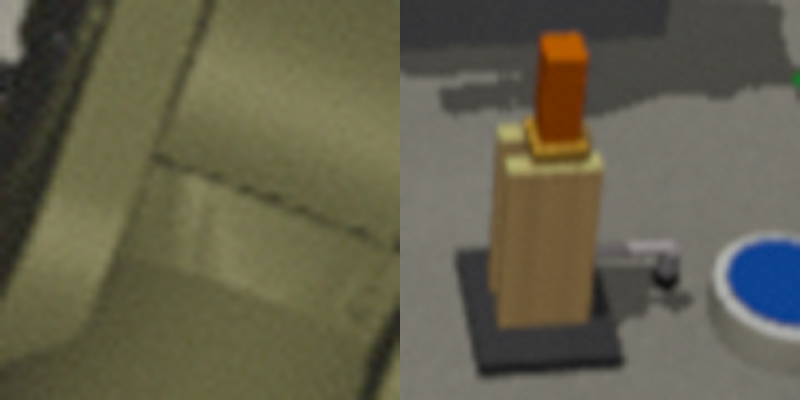

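The side crop shows the rod hanging as it was at the start, with the handle top at (562,43) and the foot at (665,275). The cap is still at x ≈ -62 mm on the middle line, and the fingers are clear. Handing in.

```bash
python3 -c "
from station import arm
print(arm.close_job())"
```

```text
the job is handed in; nothing more can be done
None
```

The job is handed in at about 38 s of the 72 s; no verdict came back, but my last measurements show the cap about 62 mm before the mouth on the middle line, the rod hanging released in its stand as it was at the start, and an estimated press of at most about 9 N.

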